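# Set a frame under the warmer's air arm

## Robot

A 6-joint arm with a two-finger parallel gripper is mounted at the origin on the work surface. World frame = base frame: x ahead of the robot, y to its left, z up, the work surface at z = 0. Lengths are in mm, angles in rad, forces in N, time in s.
With the tool pointing down it reaches from about 300 to 875 mm from the base axis. Payload 6.4 kg.
Tool frame: the origin (TCP) lies at the very end of the fingers, on their centre line; the grasp point (between the pads) lies 19 mm behind it; x points along the fingers, z is the direction in which the jaws open and shut, and the axes are right-handed (so a half turn about x gives the same grasp; the last joint's range is limited). The gripper opens to 85 mm and grips with 20 to 120 N. Pads are 22 mm wide; open, the fingers measure 114 mm over their backs; the gripper's body (76 mm by 85 mm) begins 54 mm behind the grasp point. The pads swing forward as they close: fully open they stand 13 mm farther back than shut.
Start: joints at [-1.411, 0.181, 1.607, -0, 1.354, -0.206], TCP at [205.692, -536.965, 231.288] pointing down, gripper open.
Joint ranges: [-2.99, 2.99], [-0.89, 2.07], [0.3, 2.58], [-1.14, 4.28], [0, 2.63], [-3.12, 3.12]. Speed limits (rad/s): [2.57, 2.57, 3.01, 3.14, 3.14, 3.14].

## Interface

Orientations are given as a rotation vector (axis times angle).
In Python, from plant import arm gives the robot as it stands. The module is installed in compiled form; this text tells all that it offers.
- The arm moves only by the tool jog_arm, never from a script. Its argument "steps" is a list of rows, each a list of 5 numbers: the opening, from -1 (shut) to 1 (fully open), so that 0 is half open, then the shift along the tool's x, y, z in mm, then the turn about the tool's x in degrees. A call has 1 to 20 rows; each row is the pose to reach, as a shift and turn from the pose measured when the call began, along the tool's axes at that moment; what a row does not reach only later rows make up. A row lasts 1/10 s, in which the tool goes at most 50 mm and 8.59 degrees, less where a joint would pass 70% of its speed; a pose out of reach is approached as far as the arm can. A call with a gripper value outside its range is refused whole. The fingers move at their own pace and stop on an object; "force" is the grip in N (left out, the last holds). Time passes only in rows, so rows that repeat a pose let the fingers close. It gives the time, the measured TCP pose, the force and the opening at its end, in the units of the state.
- arm.state(): the state, without advancing time (a new reading comes with each control period).
- arm.get_image(name): name is "scene" or "top"; returns (picture, depth): 384x512x3 uint8, red, green, blue; 384x512 float32, mm along the optical axis (not along the pixel's ray), 0 where there is no reading.
- arm.calibration(name): a dict with "vertical_fov" (degrees; the focal length in pixels is half the picture's height over the tangent of half this angle, whatever the lens; pixels are square), "cx", "cy" (the principal point, pixels), "rvec" (rotation vector, rad) and "tvec" (3), from world to camera coordinates, as OpenCV has them. Camera axes: x right, y down, z forward; pixel columns grow to the right and rows downward; lengths in mm; the calibration is good to about 2 mm. A picture is of the moment at which its call begins. calibration takes no time and is no camera call.
- arm.sign_off(): hands the job in, once; it reports no verdict.
The state is a dict: "t": time; "qpos": joint angles; "qvel": joint speeds; "effort": joint torques, N m; "ee_pos": TCP position; "tcp_rot": TCP orientation; "force": force on the tool from outside, world axes, zero at the start; "ft_torque": the same for the moment, N m; "grip_width": opening from 0.0 (shut) to 1.0 (fully open).
Only numpy, scipy, OpenCV 4.12 (cv2) and the standard library are available. Lean on these libraries where they do the work, as an engineer would, in place of code of your own. Each camera call takes 0.05 s, during which the arm holds its last target. There are 200 camera calls.

## Task

Swing the warmer's air arm aside until its nozzle is clear of the slate tray, then lay the purple frame flat in the middle of the tray as it lies now (front down), lengthwise along the tray, setting it down rather than dropping it. Then swing the arm back, without it touching the frame, so that the nozzle stays centred above the bridge of the frame. Leave the switch off and all the other things on the counter where they are.

Things in the scene. Friction and masses are not known exactly. Their poses are not given: they have to be found in the camera images.
- air_arm: The warmer's swinging air arm. Origin: on its upright hinge axis, 130 mm above the counter, on the front of the pale grey warmer box (190 x 210 mm, 110 mm high, fixed). An 18 mm steel tube runs level along -x, its axis 145 mm above the counter, to the nozzle head 220 mm away. It turns 1.3 rad to either side of the box's front, easily, and stays where it is left.
- nozzle (a point): Centre of the mouth of the nozzle, a dark cone opening downward at the arm's end; mouth 34 mm across, 75 mm above the counter. The head's aluminium top, 30 mm across, ends 161 mm above the counter.
- knob (a point): Grip point of the upright red round knob on top of the nozzle head, straight above the nozzle mouth: 16 mm diameter, it rises from 161 mm to 205 mm above the counter; the point is at 188 mm.
- tray: Grey slate tray, fixed to the counter: 200 mm (x) by 116 mm (y), rim 14 mm high and 6 mm thick, inner floor 6 mm above the counter. Origin: centre of its underside.
- purple_frame: Purple cat-eye frame, no lenses, loose, 30 g, front down, temples folded on top: 149 mm long (x), y -36 to +19 mm, 25.5 mm thick. Origin: on its underside at the bridge, below the middle of the folded temples. These form a straight bar along x, 10 mm wide (y -5 to +5 mm), 13 to 25.5 mm above the underside, free on both sides at the middle; rims 7 mm thick.
- switch (a joint): Small black toggle switch on top of the warmer, at its left front corner seen from the robot; 0 rad is off, 0.85 rad is on.
- amber_frame: Bystander: an amber-brown frame of the same shape and size as the purple one, loose.
- plier: Bystander: steel pad-arm plier, 155 mm long, 10 mm thick, loose; origin below its joint.
- stopper_bottle: Bystander: empty glass bottle with a green glass stopper, 52 mm across, 108 mm high, loose; origin at the centre of its underside.
- case: Bystander: blue spectacle case 160 x 65 x 45 mm, loose; origin at the centre of its underside.
- screwdriver: Bystander: yellow-handled screwdriver, 150 mm long, loose, lying along its x.
- tin: Bystander: closed copper-coloured screw tin, 70 mm across, 22 mm high, loose; origin at the centre of its underside.
There are look-alikes about, which are no part of the job. Of the things shaped like the purple_frame, the purple one is meant. There is more than one size of the tray; the one meant has the size given above.

How it is judged (in metres and radians):
On the way, in this order (a step that is already met when the one before it is completed fails the run):
1. the nozzle is swung clear of the tray, to either side ((y of nozzle in the frame of tray above 0.065 m or y of nozzle in the frame of tray below -0.065 m)), for 0.2 s.
2. with the nozzle clear, the purple frame is laid in the tray and let go (horizontal distance between purple_frame and tray below 0.02 m and angle between the x axis of purple_frame and the x axis of tray, either way round below 0.2 rad and angle between purple_frame's own z axis and vertical below 0.1 rad and z of purple_frame in the frame of tray below 0.012 m and linear speed of purple_frame below 0.02 m/s and contact force between purple_frame and the fingers below 0.05 N and (y of nozzle in the frame of tray above 0.065 m or y of nozzle in the frame of tray below -0.065 m)), for 0.2 s.
At the end, for the whole second after the job is handed in: The purple frame lies flat (0.1 rad), still and released on the tray floor, its origin within 20 mm of the tray centre, its length within 0.2 rad of the tray's; the nozzle stands still within 20 mm, horizontally, of the frame's origin; the switch is off and the rest undisturbed (horizontal distance between purple_frame and tray below 0.02 m and angle between the x axis of purple_frame and the x axis of tray, either way round below 0.2 rad and angle between purple_frame's own z axis and vertical below 0.1 rad and z of purple_frame in the frame of tray below 0.012 m and linear speed of purple_frame below 0.02 m/s and contact force between purple_frame and the fingers below 0.05 N and horizontal distance between nozzle and purple_frame below 0.02 m and angular speed of air_arm below 0.05 rad/s); the robot touches nothing.
It fails at once if the air arm touches the purple frame (contact force between air_arm and purple_frame above 0.5 N).
It fails at once if the purple frame is dropped (out of the fingers more than 35 mm above the counter) (height (world z) of purple_frame above 0.035 m and contact force between purple_frame and the fingers below 0.01 N).
It fails at once if the switch is moved from off (value of joint switch above 0.3 rad).
It fails at once if another thing on the counter is moved more than 20 mm (distance of any of amber_frame, plier, stopper_bottle, case, screwdriver, tin from where it was at the start of the episode above 0.02 m).
It also fails if it takes over 59 s, if anything falls off the work surface, if the arm or the gripper's body presses on something with over 40 N, if the wrist force passes 120 N, or if a joint passes its speed limit or range.

## Working session

There is one attempt and no reset: what is moved stays moved. The work goes in short steps, Python scripts to look and compute and a tool call to move; the robot and the scene stay as the last step left them, time stands still between calls to the robot, and variables do not carry over. Pictures are saved under pics/ and viewed, about 8 in all and at most 12, crops included, and the job is handed in when it is done.

Besides the shell and the picture viewer there is one more tool, called after "Emit:" as name(argument=value, ...) on one line, values as JSON. jog_arm: Moves the arm, as the interface text tells. Its arguments: {"type":"object","properties":{"steps":{"type":"array","items":{"type":"array","items":{"type":"number"}}},"force":{"type":"number"}},"required":["steps"]}

```bash
mkdir -p pics; cat > h.py <<'E'
import numpy as np, cv2
from plant import arm
def cam(n):
    c=arm.calibration(n); R=cv2.Rodrigues(np.array(c['rvec'],float))[0]; t=np.array(c['tvec'],float).ravel()
    f=192/np.tan(np.radians(c['vertical_fov'])/2); return c,R,t,f
def grab(n,fn):
    im,d=arm.get_image(n); cv2.imwrite('pics/%s.png'%fn,im[:,:,::-1]); np.savez('pics/%s.npz'%fn,im=im,d=d); return im,d
def dirs(n,uv):
    c,R,t,f=cam(n); uv=np.atleast_2d(uv).astype(float)
    v=np.c_[(uv[:,0]-c['cx'])/f,(uv[:,1]-c['cy'])/f,np.ones(len(uv))]
    return v@R, -R.T@t
def plane(n,uv,z):
    v,o=dirs(n,uv); return o+v*((z-o[2])/v[:,2])[:,None]
def pts(n,uv,d):
    v,o=dirs(n,uv); return o+v*np.asarray(d)[:,None]
def proj(n,P):
    c,R,t,f=cam(n); p=np.atleast_2d(P)@R.T+t; return np.c_[c['cx']+f*p[:,0]/p[:,2],c['cy']+f*p[:,1]/p[:,2]]
E
python3 - <<'E'
from h import *
print(arm.state())
for n in('top','scene'):
    print(arm.calibration(n), dirs(n,[[256,192]])); grab(n,n+'0')
E
```

```text
{'t': 0.0, 'qpos': array([-1.41128483e+00,  1.81517763e-01,  1.60799094e+00, -1.36297537e-05,
        1.35378873e+00, -2.06293817e-01]), 'qvel': array([ 6.93473842e-04, -7.87857955e-05,  1.05691266e-03,  2.46782296e-03,
        2.01449066e-04,  6.06644746e-04]), 'effort': array([ 1.89953527e-03, -4.44871151e+01, -3.51333368e+01, -1.51659719e-04,
        9.15771903e-03, -2.67760248e-05]), 'ee_pos': array([ 205.60640038, -536.40555819,  230.40548032]), 'tcp_rot': array([ 0.9368224 ,  1.36155785, -0.93480093]), 'force': array([-0.35719375,  0.15925116,  0.89521005]), 'ft_torque': array([0.02314186, 0.03612711, 0.02566117]), 'grip_width': 1.0019579579556372}
{'vertical_fov': 42.345430204680824, 'cx': 257.66476804514474, 'cy': 189.12779070027324, 'rvec': array([ 2.07408781, -2.12937541,  0.24340657]), 'tvec': array([  -8.28500827,  569.61493991, 1584.20095279])} (array([[ 0.22034159, -0.00212482, -0.97544345]]), array([ 196.60764553,  -13.97641702, 1671.93677316]))
{'vertical_fov': 52.2335302030586, 'cx': 250.5490343214767, 'cy': 194.38109105291625, 'rvec': array([ 1.00968474,  2.5441645 , -0.91458817]), 'tvec': array([ 432.17536942, -185.58233929, 1800.44666861])} (array([[-0.45438318, -0.45506169, -0.76595397]]), array([1205.91201099,  637.70910124, 1265.67289812]))
```

View pics/top0.png

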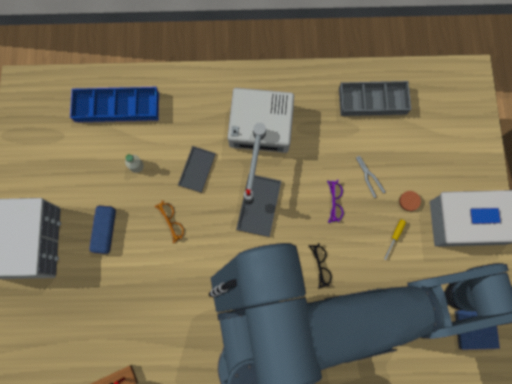

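View pics/scene0.png

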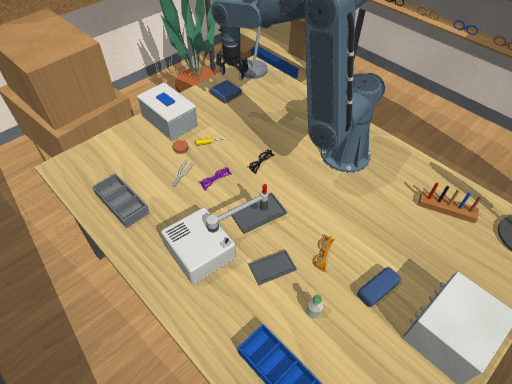

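The top picture has the slate tray at (259,207) under the nozzle with the knob at (248,193). The small look-alike tray is at (197,169), the purple frame at (335,202), the amber one at (171,222), and a black one at (320,266). The hinge is at about (259,131).

```bash
python3 - <<'E'
from h import *
for n in('top','scene'):
    z=np.load('pics/%s0.npz'%n); im=z['im'];d=z['d']; hsv=cv2.cvtColor(im,cv2.COLOR_RGB2HSV)
    H,S,V=[hsv[...,i].astype(int) for i in range(3)]
    def blob(m,box):
        k=np.zeros(m.shape,bool);x0,y0,x1,y1=box;k[y0:y1,x0:x1]=m[y0:y1,x0:x1]
        num,l,s,c=cv2.connectedComponentsWithStats(k.astype(np.uint8)); i=1+np.argmax(s[1:,4]); return l==i
    B=dict(top=dict(p=(315,170,355,230),k=(238,180,258,205),t=(225,170,290,245)),scene=dict(p=(190,160,240,195),k=(258,180,275,205),t=(225,185,300,240)))[n]
    # purple
    m=blob((H>125)&(H<165)&(S>90),B['p'])
    ys,xs=np.nonzero(m); P=pts(n,np.c_[xs,ys],d[m]); 
    print(n,'purple n',len(P),'z pct',np.percentile(P[:,2],[5,50,95]))
    Q=plane(n,np.c_[xs,ys],12)[:,:2].astype(np.float32); print(' rect@12',cv2.minAreaRect(Q),Q.mean(0))
    m=blob(((H<8)|(H>172))&(S>130),B['k']); ys,xs=np.nonzero(m); P=pts(n,np.c_[xs,ys],d[m]); print(' knob',len(P),P.mean(0),'uv',xs.mean(),ys.mean(),P.max(0),P.min(0))
    print(' knob plane188',plane(n,[[xs.mean(),ys.mean()]],190))
    m=blob((S<70)&(V<120),B['t']); m=cv2.morphologyEx(m.astype(np.uint8),cv2.MORPH_OPEN,np.ones((3,3)))
    ys,xs=np.nonzero(m); Q=plane(n,np.c_[xs,ys],10)[:,:2].astype(np.float32); print(' tray rect@10',cv2.minAreaRect(Q), cv2.boxPoints(cv2.minAreaRect(Q)).round().tolist())
z=np.load('pics/top0.npz')['im'][60:300,110:430]
cv2.imwrite('pics/c1.png',cv2.resize(z[:,:,::-1],(800,600),interpolation=cv2.INTER_CUBIC))
E
```

```text
top purple n 223 z pct [ 0.30023274 20.32605321 31.0748959 ]
 rect@12 ((533.5150146484375, -287.1641845703125), (45.318660736083984, 139.8273162841797), 88.08429718017578) [ 527.98975 -282.5421 ]
 knob 15 [530.4367954    7.89062484 203.45042455] uv 247.73333333333332 191.53333333333333 [535.36604201  13.05104086 207.14151378] [523.39964259   3.95075701 197.29597813]
 knob plane188 [[533.49381969   8.09073095 190.        ]]
 tray rect@10 ((527.83544921875, -25.517051696777344), (117.75650024414062, 200.76060485839844), 76.27285766601562) [[416.0, -59.0], [611.0, -107.0], [639.0, 8.0], [444.0, 55.0]]
scene purple n 200 z pct [ 2.01520334 16.12450251 28.31085166]
 rect@12 ((532.8895263671875, -287.5695495605469), (52.3874626159668, 152.1956024169922), 86.70442199707031) [ 534.2865  -288.89694]
 knob 36 [534.89998669   8.25074879 190.94655309] uv 264.4166666666667 188.52777777777777 [540.96814331  14.01208688 207.06228163] [5.26990473e+02 3.04887483e-01 1.62966327e+02]
 knob plane188 [[534.25450233   7.64307989 190.        ]]
 tray rect@10 ((528.9821166992188, -25.905349731445312), (118.67253112792969, 202.0529327392578), 76.78121185302734) [[417.0, -61.0], [614.0, -107.0], [641.0, 9.0], [444.0, 55.0]]
```

View pics/c1.png

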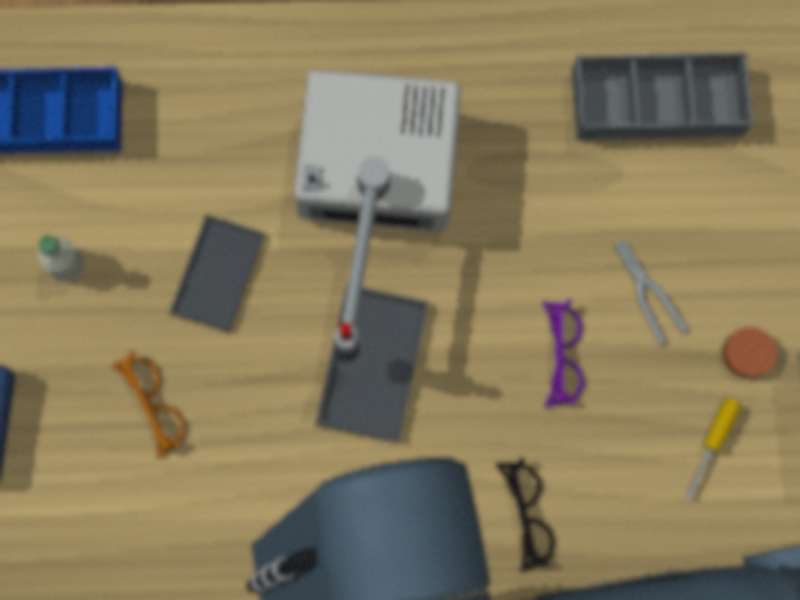

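The crop shows the hinge cap at crop (373,175), which is pixel (259,130), and the purple temple bar on the left side with its rims pointing to −y. The switch is at crop (313,178).

```bash
python3 - <<'E'
from h import *
R=cv2.Rodrigues(arm.state()['tcp_rot'])[0]; print(R.round(4))
z=np.load('pics/top0.npz'); d=z['d']
uv=[[259.2,130]]; print('hinge',pts('top',uv,[d[130,259]]),plane('top',uv,158))
print('switch',plane('top',[[235,131]],120))
for n,b in(('top',(315,170,355,230)),('scene',(190,160,240,195))):
    z=np.load('pics/%s0.npz'%n); im=z['im'];d=z['d']; hsv=cv2.cvtColor(im,cv2.COLOR_RGB2HSV).astype(int)
    m=np.zeros(d.shape,bool); x0,y0,x1,y1=b; m[y0:y1,x0:x1]=((abs(hsv[...,0]-145)<20)&(hsv[...,1]>90))[y0:y1,x0:x1]
    ys,xs=np.nonzero(m); uv=np.c_[xs,ys]; P=pts(n,uv,d[m]); 
    hi=P[:,2]>17; Q=plane(n,uv,25)[hi,:2]
    v=cv2.fitLine(Q.astype(np.float32),cv2.DIST_HUBER,0,.01,.01).ravel(); print(n,hi.sum(),'bar',v, Q.mean(0),Q.min(0),Q.max(0))
    Q=plane(n,uv,8)[:,:2]; print(' all@8 extents',Q.min(0),Q.max(0))
    # x centroid, y histogram
    print(np.histogram(plane(n,uv,25)[:,1],bins=np.arange(-330,-250,5)))
E
```

```text
[[-3.000e-04  9.338e-01  3.577e-01]
 [ 1.600e-03  3.577e-01 -9.338e-01]
 [-1.000e+00  3.000e-04 -1.500e-03]]
hinge [[741.03936686 -32.74195282 163.97418309]] [[743.19627368 -32.81629733 158.        ]]
switch [[755.53794566  46.72904877 120.        ]]
top 133 bar [ 9.9949497e-01 -3.1777918e-02  5.2965131e+02 -2.7917468e+02] [ 530.2909075  -279.67586162] [ 464.81233672 -295.75381712] [ 600.01273074 -270.51811913]
 all@8 extents [ 464.77520637 -314.11172023] [ 604.90565508 -262.7784861 ]
(array([ 0,  0,  0,  3, 15, 16,  9, 10, 13, 50, 57, 42, 15, 10,  0]), array([-330, -325, -320, -315, -310, -305, -300, -295, -290, -285, -280,
       -275, -270, -265, -260, -255]))
scene 98 bar [ 9.9875820e-01 -4.9820088e-02  5.3752277e+02 -2.8201559e+02] [ 539.2671883  -282.54605466] [ 464.24960007 -305.27568998] [ 605.52177683 -272.14790728]
 all@8 extents [ 454.08716241 -318.38271235] [ 608.31189815 -260.78814626]
(array([ 0,  0,  0,  0,  2,  7, 16, 15, 30, 28, 31, 25, 13, 19,  9]), array([-330, -325, -320, -315, -310, -305, -300, -295, -290, -285, -280,
       -275, -270, -265, -260, -255]))
```

Emit:
jog_arm(steps=[[1,-20,125,-98,6],[1,-20,125,-98,6],[1,-20,125,-98,6],[1,-20,250,-195,12],[1,-20,250,-195,12],[1,-20,250,-195,12],[1,-20,375,-293,18],[1,-20,375,-293,18],[1,-20,375,-293,18],[1,-20,460,-360,23],[1,-20,460,-360,23],[1,-20,490,-382,23],[1,-20,501,-391,23],[1,-20,501,-391,23],[1,-20,501,-391,23],[1,-20,501,-391,23]], force=20)

```text
t: 1.7
ee_pos: [533.1, 7.2, 250.8]
tcp_rot: [1.236, 1.194, -1.236]
force: [-0.1, -0.1, 0.2]
grip_width: 1.002
```

```bash
python3 - <<'E'
from h import *
s=arm.state(); print(s['t'],s['ee_pos'],s['qpos'].round(2)); print(cv2.Rodrigues(s['tcp_rot'])[0].round(3))
grab('scene','s1')
im=np.load('pics/s1.npz')['im'][100:260,150:362]
cv2.imwrite('pics/s1c.png',cv2.resize(im[:,:,::-1],(795,600),interpolation=cv2.INTER_CUBIC))
E
```

```text
1.7 [533.07225119   7.22621847 250.84262829] [-0.21  0.07  1.69  0.    1.38  1.4 ]
[[-0.001  0.999 -0.036]
 [ 0.001 -0.036 -0.999]
 [-1.    -0.001 -0.001]]
```

View pics/s1c.png

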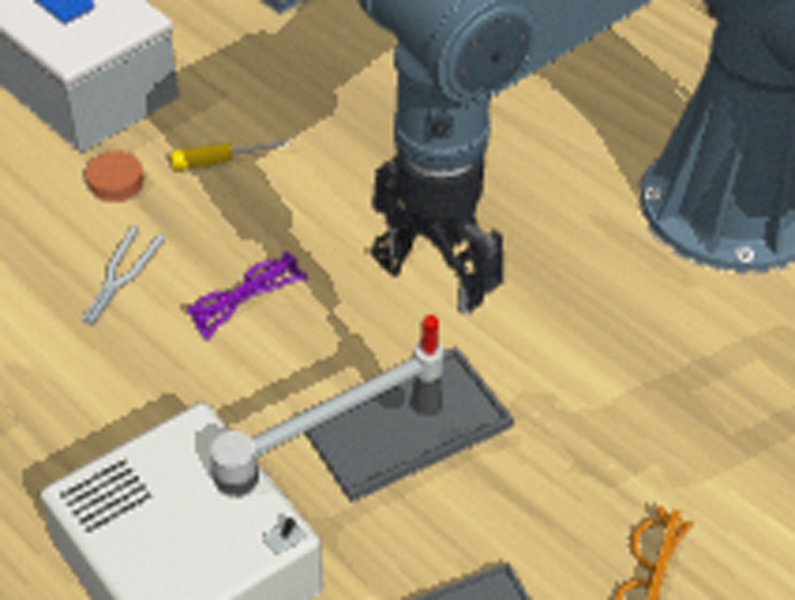

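The gripper hangs over the red knob at crop (430,333), straddling it. I'll descend and grip.

Emit:
jog_arm(steps=[[1,30,1,-1,0],[1,60,1,-1,0],[1,78,1,-1,0],[1,78,1,-1,0],[-1,78,1,-1,0],[-1,78,1,-1,0],[-1,78,1,-1,0],[-1,78,1,-1,0],[-1,78,1,-1,0],[-1,78,1,-1,0],[-1,78,1,-1,0],[-1,78,1,-1,0]], force=20)

```text
t: 2.95
ee_pos: [534.6, 7.8, 173.8]
tcp_rot: [1.237, 1.192, -1.236]
force: [-1.0, -0.3, 5.8]
grip_width: 0.178
```

Emit:
jog_arm(steps=[[-1,0,2,-10,0],[-1,0,4,-20,0],[-1,0,6,-29,0],[-1,0,9,-39,0],[-1,0,13,-49,0],[-1,0,17,-58,0],[-1,0,22,-67,0],[-1,0,27,-76,0],[-1,0,32,-85,0],[-1,0,38,-94,0],[-1,0,44,-102,0],[-1,0,50,-110,0],[-1,0,50,-110,0],[-1,0,50,-110,0]])

```text
t: 4.35
ee_pos: [589.1, 115.9, 173.9]
tcp_rot: [1.237, 1.192, -1.235]
force: [2.8, -2.9, -0.8]
grip_width: 0.173
```

Emit:
jog_arm(steps=[[0.6,0,0,0,0],[0.6,0,0,0,0],[0.6,0,0,0,0],[0.6,0,0,0,0],[0.6,-30,0,0,0],[0.6,-60,0,0,0],[0.6,-70,0,0,0],[0.6,-70,0,0,0],[0.6,-70,-5,40,0],[0.6,-70,-10,90,0],[0.6,-70,-15,140,0],[0.6,-70,-20,190,0],[0.6,-70,-25,240,0],[0.6,-60,-30,290,0],[0.6,-40,-36,340,0],[0.6,0,-40,380,0],[0.6,30,-42,397,0],[0.6,43,-42,397,0],[0.6,43,-42,397,0],[0.6,43,-42,397,0]])

```text
t: 6.35
ee_pos: [532.8, -278.2, 130.3]
tcp_rot: [1.237, 1.193, -1.234]
force: [-0.2, 0.2, 1.1]
grip_width: 0.797
```

```bash
python3 - <<'E'
from h import *
s=arm.state(); print(s['t'],s['ee_pos'],s['grip_width'])
n='scene'; im,d=grab(n,'s2'); hsv=cv2.cvtColor(im,cv2.COLOR_RGB2HSV).astype(int)
m=((hsv[...,0]<8)|(hsv[...,0]>172))&(hsv[...,1]>130); k=np.zeros_like(m); k[170:260,240:320]=1; m&=k
num,l,st,c=cv2.connectedComponentsWithStats(m.astype(np.uint8)); i=1+np.argmax(st[1:,4]); print('knob',st[i],plane(n,[c[i]],188))
a=cv2.resize(im[100:260,150:362,::-1],(795,600),interpolation=cv2.INTER_CUBIC); cv2.imwrite('pics/s2c.png',a)
E
```

```text
6.35 [ 532.80118968 -278.20508137  130.32782476] 0.7969941207879448
knob [273 211   5  10  41] [[590.9627522 117.7716363 188.       ]]
```

View pics/s2c.png

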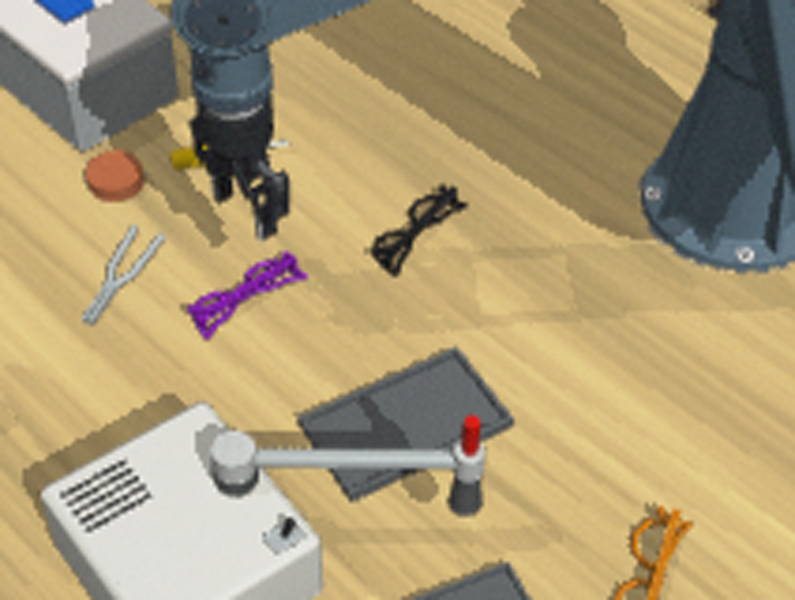

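The arm is parked at (590,117) with its nozzle clear of the tray, and the gripper is above the purple frame. I'll lower and grip.

Emit:
jog_arm(steps=[[0.2,30,0,1,0],[0.2,60,0,1,0],[0.2,85,0,1,0],[0.2,105,0,1,0],[0.2,115,0,1,0],[0.2,120,0,1,0],[0.2,120,0,1,0],[0.2,120,0,1,0],[-1,120,0,1,0],[-1,120,0,1,0],[-1,120,0,1,0],[-1,120,0,1,0],[-1,120,0,1,0],[-1,120,0,1,0],[-1,120,0,1,0],[-1,120,0,1,0]], force=20)

```text
t: 8.0
ee_pos: [534.1, -279.8, 12.1]
tcp_rot: [1.236, 1.19, -1.233]
force: [-1.2, 0.4, 5.2]
grip_width: 0.108
```

Emit:
jog_arm(steps=[[-1,-8,0,0,0],[-1,-20,0,0,0],[-1,-40,0,0,0],[-1,-60,0,0,0],[-1,-80,0,0,0],[-1,-80,0,0,0],[-1,-80,0,0,0]])

```text
t: 8.7
ee_pos: [534.1, -279.9, 92.6]
tcp_rot: [1.236, 1.189, -1.233]
force: [0.5, -0.6, -0.6]
grip_width: 0.108
```

```bash
python3 - <<'E'
from h import *
s=arm.state(); print(s['t'],s['ee_pos'],s['grip_width'])
for n in('top','scene'):
    im,d=grab(n,n+'3'); hsv=cv2.cvtColor(im,cv2.COLOR_RGB2HSV).astype(int)
    m=(abs(hsv[...,0]-145)<20)&(hsv[...,1]>90); k=np.zeros_like(m); k[100:240,150:380]=1; m&=k
    ys,xs=np.nonzero(m); P=pts(n,np.c_[xs,ys],d[m]); print(n,len(P),P.mean(0),np.percentile(P,[3,97],axis=0).round(1).tolist())
    A=np.c_[P[:,:2]-P[:,:2].mean(0),np.ones(len(P))]; print(' tilt',np.linalg.lstsq(A,P[:,2],rcond=None)[0])
    Q=plane(n,np.c_[xs,ys],90)[:,:2].astype(np.float32); print(cv2.minAreaRect(Q),cv2.fitLine(Q,cv2.DIST_HUBER,0,.01,.01).ravel())
a=cv2.resize(im[100:220,150:310,::-1],(800,600),interpolation=cv2.INTER_CUBIC); cv2.imwrite('pics/s3c.png',a)
E
```

```text
8.7 [ 534.10862981 -279.91953352   92.62946631] 0.10757885547011965
top 11 [ 590.2631324  -260.58059684  130.62906761] [[522.1, -283.6, -1.5], [619.3, -214.8, 410.7]]
 tilt [ -2.53804492   2.39202797 130.62906761]
((599.743896484375, -267.5850830078125), (10.0045166015625, 10.208831787109375), 88.49018859863281) [ 9.8320353e-01  1.8251255e-01  6.0032727e+02 -2.6721378e+02]
scene 162 [ 543.9709119  -280.6681968    92.66277385] [[464.8, -365.3, 3.9], [605.1, -237.1, 143.8]]
 tilt [ 0.17524822  0.82896629 92.66277385]
((451.12335205078125, -253.38742065429688), (77.83580780029297, 313.2395935058594), 74.38128662109375) [ 9.9162453e-01 -1.2915428e-01  5.3956836e+02 -2.8393353e+02]
```

View pics/s3c.png

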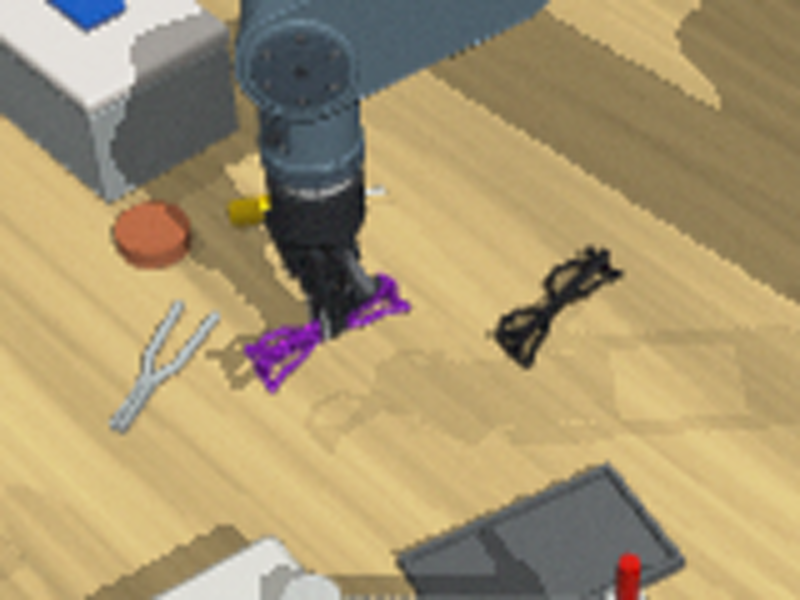

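The frame hangs level in the fingers at crop (330,330), gripped at its middle. I'll carry it over the tray.

Emit:
jog_arm(steps=[[-1,-5,-1,-20,1],[-1,-5,-3,-50,2],[-1,-5,-5,-80,4],[-1,-5,-7,-110,5],[-1,-5,-8,-140,6],[-1,-5,-10,-170,8],[-1,-5,-12,-200,9],[-1,-5,-14,-225,11],[-1,-5,-15,-245,11.3],[-1,-5,-15,-254,11.3],[-1,-5,-15,-254,11.3],[-1,-5,-15,-254,11.3]])

```text
t: 10.0
ee_pos: [527.0, -25.4, 95.8]
tcp_rot: [1.379, 1.09, -1.377]
force: [0.1, -0.4, -0.8]
grip_width: 0.11
```

```bash
python3 - <<'E'
from h import *
s=arm.state(); R=cv2.Rodrigues(s['tcp_rot'])[0]; print(s['t'],s['ee_pos'],s['grip_width'],R.round(3),np.degrees(np.arctan2(R[1,1],R[0,1])))
E
```

```text
10.0 [527.0110736  -25.40521922  95.76365771] 0.10968815479819642 [[ 0.001  0.973 -0.23 ]
 [ 0.    -0.23  -0.973]
 [-1.     0.001 -0.001]] -13.299217362470717
```

Emit:
jog_arm(steps=[[-1,20,1,0,0],[-1,40,1,0,0],[-1,55,1,0,0],[-1,64,1,0,0],[-1,69,1,0,0],[-1,72,1,0,0],[-1,74,1,0,0],[-1,75,1,0,0],[-1,76,1,0,0],[-1,77,1,0,0],[-1,77,1,0,0],[-1,77,1,0,0]])

```text
t: 11.2
ee_pos: [528.2, -25.6, 18.9]
tcp_rot: [1.379, 1.09, -1.377]
force: [0.0, -0.4, -0.6]
grip_width: 0.11
```

Emit:
jog_arm(steps=[[-1,0.5,0,0,0],[-1,1,0,0,0],[-1,1.2,0,0,0],[-1,1.2,0,0,0]])

```text
t: 11.6
ee_pos: [528.3, -25.5, 18.1]
tcp_rot: [1.379, 1.09, -1.377]
force: [-1.3, 0.7, 4.4]
grip_width: 0.111
```

Contact with the floor (4.4 N up). I'll release and rise.

Emit:
jog_arm(steps=[[-0.5,0,0,0,0],[-0.3,0,0,0,0],[-0.2,0,0,0,0],[-0.2,0,0,0,0],[-0.2,-2,0,0,0],[-0.2,-10,0,0,0],[-0.2,-25,0,0,0],[-0.2,-60,0,0,0],[-0.2,-100,0,0,0],[-0.2,-150,0,0,0],[-0.2,-200,0,0,0],[-0.2,-232,0,0,0],[0.6,-232,0,0,0],[0.6,-232,0,0,0]])

```text
t: 13.0
ee_pos: [528.4, -25.7, 252.1]
tcp_rot: [1.38, 1.087, -1.374]
force: [-0.7, -0.4, -0.9]
grip_width: 0.728
```

```bash
python3 - <<'E'
from h import *
s=arm.state(); print(s['t'],s['ee_pos'],s['force'])
n='scene'; im,d=grab(n,n+'4'); hsv=cv2.cvtColor(im,cv2.COLOR_RGB2HSV).astype(int)
m=(abs(hsv[...,0]-145)<20)&(hsv[...,1]>90); k=np.zeros_like(m); k[180:250,215:310]=1; m&=k
ys,xs=np.nonzero(m); P=pts(n,np.c_[xs,ys],d[m]); print(len(P),np.percentile(P[:,2],[3,50,97]))
Q=plane(n,np.c_[xs,ys],18)[:,:2].astype(np.float32); print(cv2.minAreaRect(Q))
m=((hsv[...,0]<8)|(hsv[...,0]>172))&(hsv[...,1]>130)&k.astype(bool); ys,xs=np.nonzero(m); print('knob',len(xs),plane(n,[[xs.mean(),ys.mean()]],188))
a=cv2.resize(im[140:280,180:366,::-1],(797,600),interpolation=cv2.INTER_CUBIC); cv2.imwrite('pics/s4c.png',a)
E
```

```text
13.0 [528.37778222 -25.70674153 252.08824238] [-0.69811408 -0.43674086 -0.92542016]
251 [ 5.88605798 21.53903212 35.17454715]
((523.4281616210938, -32.11544418334961), (52.3487434387207, 146.9648895263672), 71.38641357421875)
knob 41 [[590.9627522 117.7716363 188.       ]]
```

View pics/s4c.png

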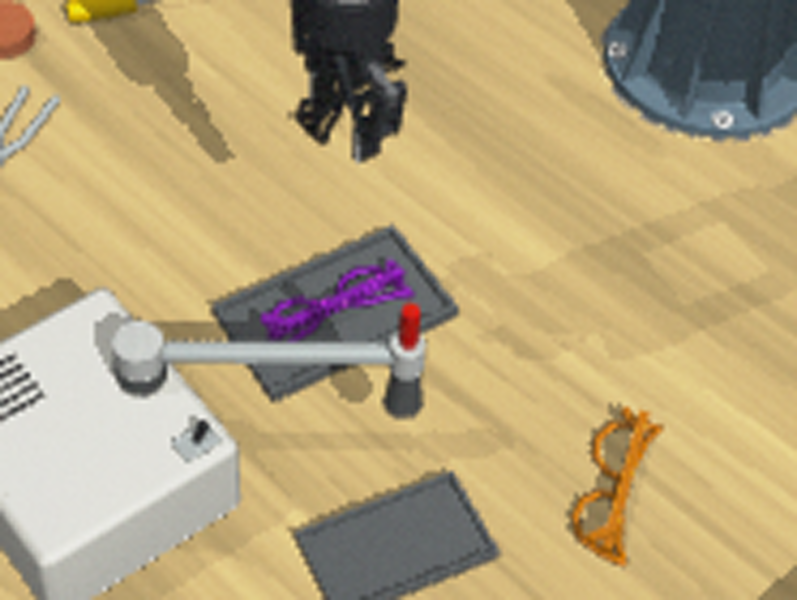

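The frame lies in the tray, lengthwise and near the middle, at crop (340,298). The arm stands clear with the knob at crop (410,328). Next I'll grip the knob again.

Emit:
jog_arm(steps=[[1,0,7,-40,0],[1,0,14,-80,0],[1,0,21,-120,0],[1,0,26,-152,0],[1,0,26,-152,0],[1,0,26,-152,0],[1,30,26,-152,0],[1,60,26,-152,0],[1,77,26,-152,0],[1,77,26,-152,0],[-1,77,26,-152,0],[-1,77,26,-152,0],[-1,77,26,-152,0],[-1,77,26,-152,0],[-1,77,26,-152,0],[-1,77,26,-152,0],[-1,77,26,-152,0]], force=20)

```text
t: 14.75
ee_pos: [588.4, 116.5, 174.3]
tcp_rot: [1.379, 1.089, -1.375]
force: [-0.4, 0.6, 5.1]
grip_width: 0.178
```

Emit:
jog_arm(steps=[[-1,0,-5,9,0],[-1,0,-10,19,0],[-1,0,-14,28,0],[-1,0,-17,38,0],[-1,0,-20,48,0],[-1,0,-23,58,0],[-1,0,-25,68,0],[-1,0,-27,78,0],[-1,0,-28,88,0],[-1,0,-29,98,0],[-1,0,-29,108,0],[-1,0,-29,119,0],[-1,0,-28,129,0],[-1,0,-27,138,0],[-1,0,-26,146,0],[-1,0,-25,152,0],[-1,0,-25,152,0],[-1,0,-25,152,0],[-1,0,-25,152,0]])

```text
t: 16.65
ee_pos: [529.2, -25.7, 174.1]
tcp_rot: [1.379, 1.089, -1.376]
force: [-1.8, -1.2, 3.0]
grip_width: 0.183
```

Emit:
jog_arm(steps=[[-0.4,0,0,0,0],[0,0,0,0,0],[0.3,0,0,0,0],[0.3,0,0,0,0],[0.3,-15,0,0,0],[0.3,-40,0,0,0],[0.3,-80,0,0,0],[0.3,-110,0,0,0],[0.3,-110,30,40,0],[0.3,-110,0,90,0],[0.3,-110,-20,140,0],[0.3,-110,-30,190,0],[0.3,-110,-40,240,0],[0.3,-110,-50,280,0],[0.3,-110,-50,300,0],[0.3,-110,-50,300,0],[0.3,-110,-50,300,0]])

```text
t: 18.35
ee_pos: [411.2, -306.3, 283.6]
tcp_rot: [1.381, 1.088, -1.376]
force: [0.0, -0.3, 0.5]
grip_width: 0.646
```

```bash
python3 - <<'E'
from h import *
s=arm.state(); print(s['t'],s['ee_pos'])
for n,b in(('top',(215,160,300,250)),('scene',(215,170,310,250))):
    im,d=grab(n,n+'5'); hsv=cv2.cvtColor(im,cv2.COLOR_RGB2HSV).astype(int)
    x0,y0,x1,y1=b; k=np.zeros(d.shape,bool); k[y0:y1,x0:x1]=1
    m=(abs(hsv[...,0]-145)<20)&(hsv[...,1]>90)&k; ys,xs=np.nonzero(m)
    if len(xs): Q=plane(n,np.c_[xs,ys],18)[:,:2].astype(np.float32); print(n,'frame',cv2.minAreaRect(Q))
    m=((hsv[...,0]<8)|(hsv[...,0]>172))&(hsv[...,1]>130)&k; ys,xs=np.nonzero(m)
    if len(xs): print(n,'knob',len(xs),plane(n,[[xs.mean(),ys.mean()]],188))
a=cv2.resize(im[100:300,130:396,::-1],(798,600),interpolation=cv2.INTER_CUBIC); cv2.imwrite('pics/s5c.png',a)
for n in('top','scene'):
    A=np.load('pics/%s0.npz'%n)['im'].astype(int);B=np.load('pics/%s5.npz'%n)['im'].astype(int)
    D=(abs(A-B).sum(2)>90).astype(np.uint8); num,l,st,c=cv2.connectedComponentsWithStats(D); print(n,[s.tolist() for s in st[1:] if s[4]>25])
E
```

```text
18.35 [ 411.18435709 -306.2860742   283.59078652]
top frame ((523.3422241210938, -35.5841178894043), (51.17954635620117, 150.9530792236328), 70.02635955810547)
top knob 16 [[529.72574034 -21.75923433 188.        ]]
scene frame ((527.0325317382812, -28.762737274169922), (55.49644088745117, 152.34439086914062), 76.633544921875)
scene knob 37 [[529.63326303 -22.72136032 188.        ]]
top [[253, 143, 4, 11, 30], [256, 142, 6, 25, 60], [290, 166, 7, 43, 168], [298, 168, 122, 131, 5984], [297, 173, 7, 40, 131], [244, 174, 10, 25, 111], [253, 175, 8, 25, 125], [327, 180, 17, 35, 330], [252, 207, 6, 17, 44], [211, 242, 86, 65, 2358], [313, 245, 15, 42, 141], [418, 253, 94, 27, 697], [253, 264, 26, 20, 89], [492, 265, 15, 5, 38], [294, 273, 194, 111, 9878], [122, 275, 101, 109, 7814], [504, 291, 8, 16, 89], [228, 306, 27, 9, 98], [497, 311, 15, 7, 61], [262, 333, 28, 51, 519], [386, 348, 95, 36, 2630], [501, 362, 11, 22, 162]]
scene [[252, 0, 7, 10, 33], [204, 0, 133, 123, 4924], [338, 0, 89, 72, 3148], [228, 13, 30, 4, 73], [225, 37, 184, 127, 6810], [306, 41, 11, 32, 158], [257, 47, 7, 9, 32], [175, 79, 42, 51, 639], [363, 83, 19, 32, 123], [293, 97, 12, 4, 32], [351, 143, 7, 13, 39], [358, 142, 9, 18, 41], [198, 167, 34, 24, 271], [207, 179, 36, 34, 273], [218, 179, 58, 45, 691]]
```

View pics/s5c.png

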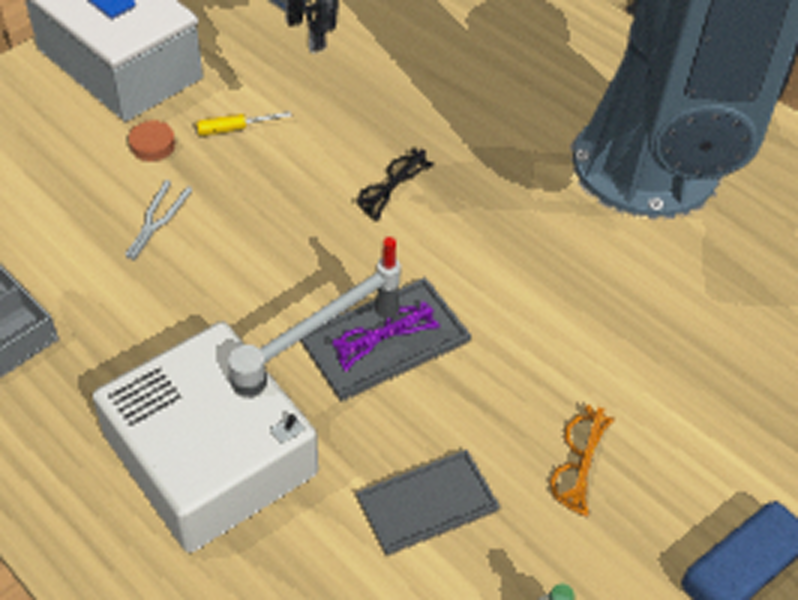

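The nozzle is over the bridge at crop (388,300), about 3 mm from the frame's origin. The other things and the switch have not changed.

```bash
python3 -c "
from plant import arm
print(arm.sign_off())"
```

```text
the job is handed in; nothing more can be done
None
```

The job is done and handed in at about 18.4 s of the 59 s allowed; the hand-in gives no verdict.

I swung the air arm aside by its knob to about (590, 117). I then gripped the purple frame by its folded temples, set it down in the slate tray and let go only after feeling the floor (4.4 N). Last, I swung the arm back by its knob and moved the gripper well away.

**Frame position:** the last pictures put the frame's origin at about (527, −24), against a tray centre of about (528.5, −26). The yaw is about −13° in the scene view, in line with the tray.

**Nozzle position:** the knob, straight above the nozzle, is at about (530, −22), roughly 3–4 mm from the frame's origin.

**Other things:** comparing the before and after pictures showed no change at the bystanders in view or at the switch. I did not measure their positions separately.

**One disagreement:** the top view gave a yaw of about −20° for the frame. I put that down to the arm hiding part of the frame in that view and trusted the scene view, which agrees with the fingers' −13.3° at release. I did not check it any further.

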